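Shut the rice cooker and set it steaming the eggs

TASK

The eggs are in the rice cooker: start them steaming, touching the cooker with the fingertips only. Press the lid's front tab down until the catch holds the lid shut, then press the near half of the wide mains rocker at the console's left end so that it snaps on, and last press the wide cook paddle in the middle fully down so that it stays there. Leave the narrow keep-warm rocker off, do not lift the lid, and leave the things round the cooker standing where they are.

Things in the scene. Friction and masses are not known exactly. Their poses are not given: they have to be found in the camera images.
- cooker: White rice cooker, fixed: round body 200 mm across, 135 mm high, with a hinged lid; before it a console 206 mm wide, its level top 95 mm above the worktop. Origin: on the worktop under the round body's axis. x points from the console (front, robot side; front edge at x = -162 mm) back to the lid hinge, y to the left as seen from the robot, z up. 'Cooker frame' below means this one.
- lid (a joint): Lid angle, rad: 0 shut, grows as it opens; starts ajar at 0.25 to 0.42. Hinge axis along cooker y at (100, 0, 137) mm in the cooker frame. Ajar it stays where left; near shut a spring lifts it again unless the catch holds it. Pressing the tab takes about 3 N, 6 N at the catch, which springs over a bar under the tab. Held, it rests at about 0.01; pressed on to its stop, -0.02.
- lid_tab (a point): Centre of the top face of the black tab at the front of the lid (40 mm front to back, 56 mm wide, 17 mm thick), the place to press. Turns with the lid: 192 mm before and 21 mm above the hinge axis in the lid's frame; lid shut, at (-92, 0, 158) mm in the cooker frame. Axes are the lid's, parallel to the cooker's when shut.
- mains (a joint): Mains rocker, angle in rad: 0 off (near half stands up), 0.24 on (near half level). It snaps over centre at 0.12 and stays on either side; it takes about 5 N on the near half.
- mains_near (a point): On the top face of the near half (robot side) of the wide mains rocker at the console's left end. Black, 24 mm wide (cooker y), 36 mm long (cooker x), a shallow V from the side; pivot at (-128, 72, 102) mm in the cooker frame, this point 12.6 mm nearer the robot along the face. Off, 105 mm above the worktop; fully on, 102 mm, still 6 mm above the console. Moves with it.
- warm (a joint): Keep-warm rocker, angle in rad: 0 off, 0.24 on, same working as the mains rocker; it starts off and must stay off.
- warm_near (a point): Point on the near half of the narrow keep-warm rocker (13 mm wide, 30 mm long, black) at the console's right end; pivot at (-128, -72, 102) mm in the cooker's frame.
- cook (a joint): Cook paddle, angle in rad: 0 up, 0.24 fully down (level). It snaps over centre at 0.12 and stays on either side; it takes about 5 N near its front edge.
- cook_end (a point): On the top face of the cook paddle near its front edge: black plate 50 mm wide, 40 mm long in the middle of the console, hinged at its back edge (axis at (-109, 0, 100) mm in the cooker frame). The point lies 31 mm in front of the hinge along the plate. Up, 111 mm above the worktop; fully down, 103.5 mm. Moves with the paddle.
- release (a joint): Lid release button, travel in m: 0 at rest, up to 0.008 pushed in towards the back; a spring returns it. Pushed in, it draws the catch back and lets the lid spring up; it also moves by itself while the lid rides over the catch.
- release_face (a point): Centre of the front face of the lid release button: black bar 52 mm wide, 17 mm high on the upright front of the round body, below the lid's tab and above the console, at (-111, 0, 119) mm in the cooker frame. Not to be pressed.
- salt_shaker: Bystander, loose: salt shaker with a grey cap, 44 mm across, 90 mm tall, beside the cooker's round body on its right. Origin at the centre of its underside.
- beaker: Bystander, loose: clear drinking glass, 80 mm across, 91 mm tall, beside the cooker's console on its right. Origin at the centre of its underside.
- spice_a: Bystander, loose: spice jar with a red cap, 45 mm across, 106 mm tall, beside the cooker's console on its left. Origin at the centre of its underside.
- mug_end: Bystander, loose: cream mug, 84x122 mm with its handle, 106 mm tall, on the worktop right of the cooker. Origin at the centre of its underside.
- pepper_mill: Bystander, loose: dark wooden pepper mill, 58 mm across, 160 mm tall, on the worktop right of the cooker. Origin at the centre of its underside.
- jar_jam: Bystander, loose: jam jar, 66 mm across, 100 mm tall, on the worktop right of the cooker. Origin at the centre of its underside.
- cup_red: Bystander, loose: small cup standing upside down, 64x87 mm, 55 mm tall, at the worktop's right front. Origin at the centre of its underside.

How it is judged:
By the outcome, as a careful person would: the job done as asked, in the order asked, and still so for the second after the job is handed in, with the robot touching nothing.
It also fails if it takes over 48 s, if anything falls off the work surface, if the arm or the gripper's body presses on something with over 40 N, if the wrist force passes 120 N, or if a joint passes its speed limit or range.

ROBOT

A 6-joint arm with a two-finger parallel gripper is mounted at the origin on a cart in front of the work surface, level with it; the furniture and walls round the work are solid. World frame = base frame: x ahead of the robot, y to its left, z up, the work surface at z = 0. Lengths are in mm, angles in rad, forces in N, time in s.
With the tool pointing down it reaches from about 300 to 775 mm from the base axis. Payload 14.6 kg.
Tool frame: the origin (TCP) lies on the centre line of the jaws, within the pads' length; the fingertips stand 8 mm ahead of it and the grasp point (between the pads) lies 11 mm behind it; z points along the fingers, y is the direction in which the jaws open and shut (so a half turn about z gives the same grasp; the last joint's range is limited). The gripper opens to 94 mm and grips with 3 to 60 N. Pads are 16 mm wide; open, the fingers measure 119 mm over their backs; the gripper's body (75 mm by 177 mm) begins 78 mm behind the grasp point.
Start: joints at [-1.234, 0.3, 1.521, -0, 1.321, -0.067], TCP at [216.096, -505.758, 174.846] pointing down, gripper open.
Joint ranges: [-3.03, 3.03], [-0.79, 2.21], [0.23, 2.52], [-1.04, 4.18], [0, 3.07], [-2.55, 2.55]. Speed limits (rad/s): [2.22, 2.22, 2.57, 3.14, 3.14, 3.14].

INTERFACE

Orientations are given as [roll, pitch, yaw] about the fixed x, y, z axes, in that order (R = Rz(yaw) Ry(pitch) Rx(roll)).
In Python, from cell import read_state, cams, manip gives the robot as it stands.
- The arm moves only by the shell command python3 -m handwheel 'ROWS' [OPENING] [FORCE]. ROWS is JSON, a list of rows, each a list of 4 numbers: the shift along the tool's x, y, z in m, then the turn about the tool's z in degrees. In form: [[dx, dy, dz, turn], ...]. A call has 1 to 5 rows; each row is the pose to reach, as a shift and turn from the pose measured when the call began, along the tool's axes at that moment; what a row does not reach only later rows make up. A row lasts 1/8 s, in which the tool goes at most 62.5 mm and 10.7 degrees, less where a joint would pass 70% of its speed; a pose out of reach is approached as far as the arm can. A call with a gripper value outside its range is refused whole. OPENING is the closure, from 0 (fully open) to 1 (shut), set as the call begins (- or left out, the last holds). The fingers move at their own pace and stop on an object; FORCE is the grip in N (left out, the last holds). Time passes only in rows, so rows that repeat a pose let the fingers close. It gives the time, the measured TCP pose, the force and the opening at its end, in the units of the state.
- read_state(): the state, without advancing time (a new reading comes with each control period).
- cams.camera(name): name is "scene" or "side" or "wrist"; returns the picture (384x512x3 uint8, red, green, blue); there is no depth.
- cams.get_calibration(name): a dict with "vertical_fov" (degrees; the focal length in pixels is half the picture's height over the tangent of half this angle, whatever the lens; pixels are square), "cx", "cy" (the principal point, pixels), "R" (3x3) and "t" (3): a world point X has camera coordinates R X + t. Camera axes: x right, y down, z forward; pixel columns grow to the right and rows downward; lengths in mm; the calibration is good to about 2 mm. The wrist camera is an equidistant fisheye: a pixel r from the principal point sees the ray r / f radians off the axis. A picture is of the moment at which its call begins: read the wrist's pose just before it. get_calibration takes no time and is no camera call; for the wrist camera it gives the pose at the moment of the call.
- manip.sign_off(): hands the job in, once; it reports no verdict.
The state is a dict: "clock": time; "joints": joint angles; "qd": joint speeds; "effort": joint torques, N m; "eef_pos": TCP position; "eef_rot": TCP orientation; "wrist_force": force on the tool from outside, world axes, zero at the start; "moment": the same for the moment, N m; "finger_gap": finger opening in mm.
Only numpy, scipy, OpenCV 4.12 (cv2) and the standard library are available. Lean on these libraries where they do the work, as an engineer would, in place of code of your own. Each camera call takes 0.05 s, during which the arm holds its last target. There are 200 camera calls.

## Working session

There is one attempt and no reset: what is moved stays moved. The work goes in short steps, Python scripts to look and compute and a shell command to move; the robot and the scene stay as the last step left them, time stands still between calls to the robot, and variables do not carry over. Pictures are saved under pics/ and viewed, about 8 in all and at most 12, crops included, and the job is handed in when it is done.

```bash
mkdir -p pics; ls; python3 - <<'E'
from cell import read_state,cams
import cv2,numpy as np
s=read_state();print({k:np.round(v,3).tolist() for k,v in s.items()})
for n in("scene","side"):
    c=cams.get_calibration(n);print(n,c)
    cv2.imwrite(f"pics/{n}0.png",cams.camera(n)[:,:,::-1])
a=cv2.imread("pics/scene0.png");cv2.imwrite("pics/scene0b.png",cv2.resize(a,(800,600),interpolation=cv2.INTER_CUBIC))
a=cv2.imread("pics/side0.png");cv2.imwrite("pics/side0b.png",cv2.resize(a,(800,600),interpolation=cv2.INTER_CUBIC))
E
```

```text
pics
{'clock': 0.0, 'joints': [-1.234, 0.3, 1.522, 0.0, 1.321, -0.067], 'qd': [-0.0, -0.001, -0.001, 0.0, -0.0, -0.0], 'effort': [0.001, -53.18, -35.274, 0.071, 0.024, -0.0], 'eef_pos': [215.989, -505.485, 174.272], 'eef_rot': [-3.14, -0.0, 0.404], 'wrist_force': [-0.216, -0.441, -0.372], 'moment': [-0.037, -0.023, -0.015], 'finger_gap': 93.801}
scene {'vertical_fov': 44.774256381112075, 'cx': 250.16899773878535, 'cy': 194.52122351441125, 'R': array([[-0.71789812, -0.69582883,  0.02108361],
       [-0.48019239,  0.47304043, -0.73867992],
       [ 0.50402138, -0.54042112, -0.67372655]]), 't': array([ 330.51754146,  317.89976396, 1501.77932219])}
side {'vertical_fov': 52.07359041153169, 'cx': 259.666063277433, 'cy': 189.946586706261, 'R': array([[-0.95641129, -0.29192833, -0.0074354 ],
       [-0.22827429,  0.76326335, -0.604417  ],
       [ 0.18212162, -0.57637393, -0.79663342]]), 't': array([ 448.96357813,  210.66098307, 1377.9528127 ])}
```

View pics/scene0b.png

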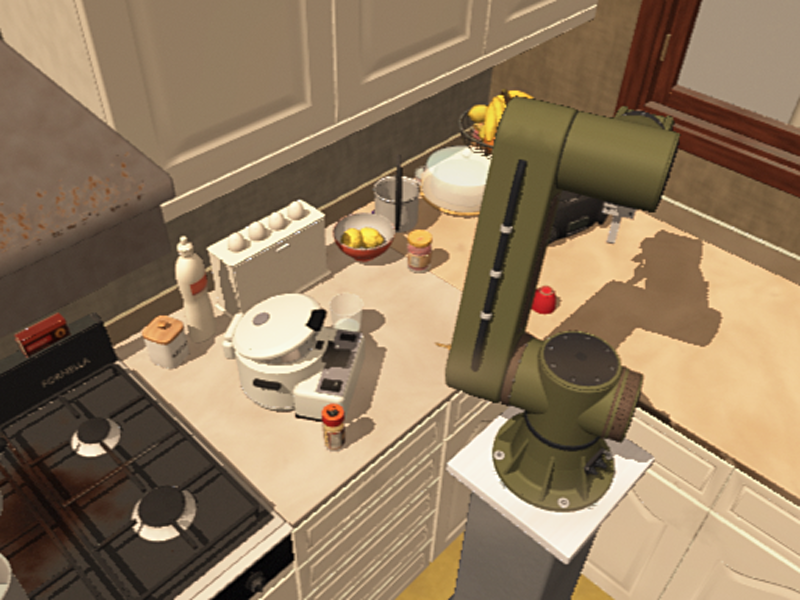

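View pics/side0b.png

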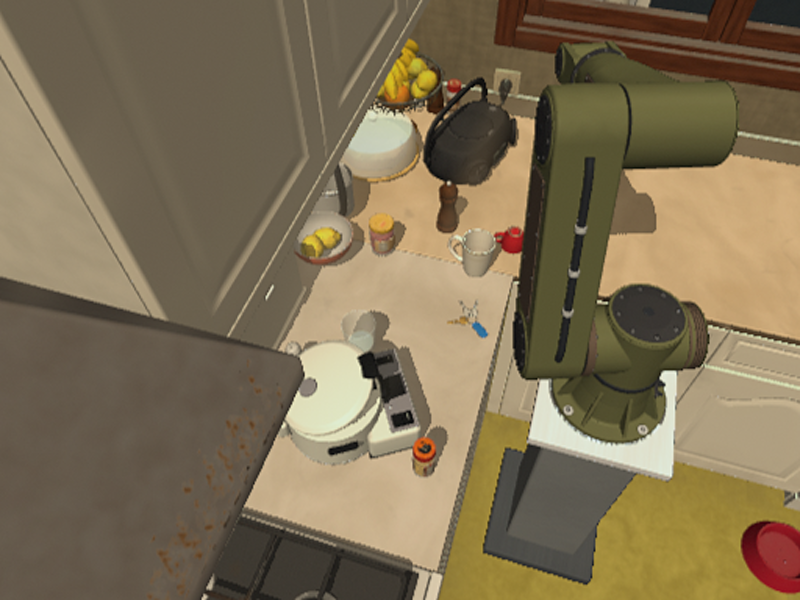

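The cooker stands ahead of the robot. In the scene view its tab is at about (317,318) of 800x600 with the console to its right. In the side view the tab is at (370,365) and the console at about (395,395). I'll enlarge both.

```bash
python3 - <<'E'
import cv2,numpy as np
a=cv2.imread("pics/scene0.png")[180:280,145:245];b=cv2.imread("pics/side0.png")[205:305,180:280]
f=lambda i:cv2.resize(i,(400,400),interpolation=cv2.INTER_CUBIC)
m=np.hstack([f(a),f(b)])
cv2.imwrite("pics/crop0.png",m)
E
```

```text
(no output)
```

View pics/crop0.png

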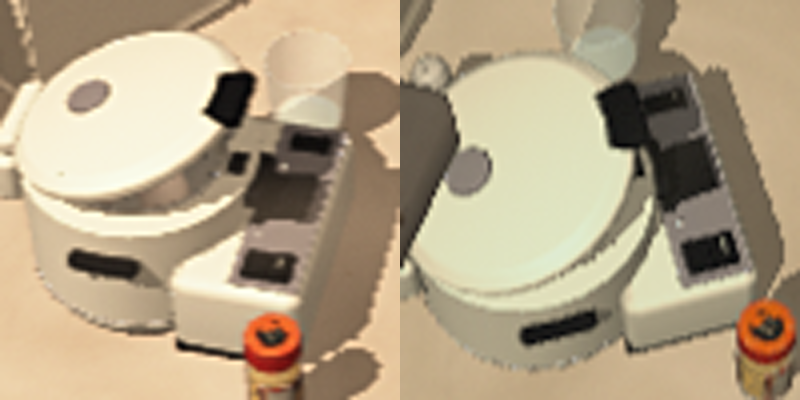

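The crop shows, in crop pixels, the mains rocker at scene (267,265) / side (310,254), warm at (309,143) / (263,102), the paddle at (287,186) / (287,170) and the tab at (230,98) / (224,115). I'll triangulate these.

```bash
cat >h.py <<'E'
import numpy as np
from cell import read_state,cams
def ray(n,p,c=None):
    c=c or cams.get_calibration(n);f=192/np.tan(np.radians(c['vertical_fov']/2))
    d=np.array([(p[0]-c['cx'])/f,(p[1]-c['cy'])/f,1.]);R=np.array(c['R'])
    if n=='wrist':
        r=np.hypot(d[0],d[1]);d=np.array([*(d[:2]/r*np.sin(r)),np.cos(r)])
    d=R.T@d;return -R.T@c['t'],d/np.linalg.norm(d)
def plane(n,p,z):
    o,d=ray(n,p);return o+d*(z-o[2])/d[2]
def tri(rs):
    A=sum(np.eye(3)-np.outer(d,d) for o,d in rs);b=sum((np.eye(3)-np.outer(d,d))@o for o,d in rs)
    return np.linalg.solve(A,b)
E
python3 - <<'E'
from h import *
P={}
for k,a,b,z in [("mains",(267,265),(310,254),103),("warm",(309,143),(263,102),103),("cook",(287,186),(287,170),107),("tab",(230,98),(224,115),215)]:
    a=np.array(a)/4-.4+[145,180];b=np.array(b)/4-.4+[180,205]
    P[k]=tri([ray("scene",a),ray("side",b)]);print(k,P[k].round(1),plane("scene",a,z).round(1),plane("side",b,z).round(1))
    P[k+'p']=(plane("scene",a,z)+plane("side",b,z))/2
v=P['mainsp']-P['warmp'];print(v, np.hypot(*v[:2]));yaw=np.arctan2(-v[0],v[1]);m=(P['mainsp']+P['warmp'])/2
o=m[:2]+128*np.array([np.cos(yaw),np.sin(yaw)]);print("yaw",yaw,"origin",o)
R=np.array([[np.cos(yaw),-np.sin(yaw)],[np.sin(yaw),np.cos(yaw)]])
print("tab in cooker",R.T@(P['tab'][:2]-o),P['tab'][2]);
for q in (.25,.33,.42): print(q,100-192*np.cos(q)+21*np.sin(q)*1,137+192*np.sin(q)+21*np.cos(q))
for k,(x,y) in dict(tabshut=(-92,0),mains=(-140.6,72),cook=(-140,0)).items(): print(k,o+R@[x,y])
E
```

```text
mains [402.5 243.6  99.8] [400.3 244.8 103. ] [402.  245.6 103. ]
warm [481.7 121.8  97.7] [477.7 125.4 103. ] [480.5 124.8 103. ]
cook [437.4 189.6 125.1] [450.6 176.1 107. ] [441.  182.2 107. ]
tab [481.4 204.9 208. ] [475.4 210.7 215. ] [479.6 207.6 215. ]
[-77.91176206 120.1116315    0.        ] 143.16789685601518
yaw 0.5754335260824553 origin [547.53355813 254.82275874]
tab in cooker [-82.66378449  -5.90258769] 207.98286225255126
0.25 -80.83570182409882 204.84872103279193
0.33 -74.83522636115808 219.08315066591084
0.42 -66.75010702571223 234.46487473399594
tabshut [470.34956409 204.75649202]
mains [390.39398458 238.71330733]
cook [430.07965415 178.63496156]
```

```bash
python3 -m handwheel '[[0,0,-0.06,0],[0,0,-0.12,0],[0.03,-0.035,-0.156,-4],[0.07,-0.08,-0.156,-9.8],[0.11,-0.125,-0.156,-9.8]]' 1 20; python3 -c "
from h import *
s=read_state();p=s['eef_pos'];y=s['eef_rot'][2];d=np.array([430,180])-p[:2];print(y,d@[np.cos(y),np.sin(y)],d@[np.sin(y),-np.cos(y)],330-p[2])"
```

```text
clock: 0.72
eef_pos: [268.3, -345.8, 330.4]
eef_rot: [-3.141, -0.0, 0.576]
wrist_force: [0.5, 0.6, 0.3]
finger_gap: 47.2
0.5756481094551928 421.92375112479886 -353.0266218188601 -0.35545028094276176
```

```bash
python3 -m handwheel '[[0.046,-0.038,0,0],[0.092,-0.077,0,0],[0.138,-0.115,0,0],[0.184,-0.154,0,0],[0.23,-0.192,0,0]]'; python3 -m handwheel '[[0.046,-0.038,0,0],[0.092,-0.077,0,0],[0.138,-0.115,0,0],[0.184,-0.154,0,0],[0.192,-0.161,0,0]]';  python3 - <<'E'
from h import *;import cv2
s=read_state();print(s['eef_pos'],s['eef_rot'],s['finger_gap'])
c=cams.get_calibration('wrist');print(c)
im=cams.camera('wrist')[:,:,::-1];cv2.imwrite('pics/w1.png',im);cv2.imwrite('pics/w1b.png',cv2.resize(im,(800,600),interpolation=cv2.INTER_CUBIC))
import pickle;pickle.dump(c,open('w1.pkl','wb'))
E
```

```text
clock: 1.35
eef_pos: [356.6, -57.6, 330.7]
eef_rot: [-3.141, -0.001, 0.575]
wrist_force: [0.4, -0.5, 0.6]
finger_gap: 0.6
clock: 1.98
eef_pos: [430.1, 184.5, 329.8]
eef_rot: [-3.14, 0.001, 0.579]
wrist_force: [0.8, 0.2, -0.6]
finger_gap: 0.1
[430.10881283 184.54376743 329.84942996] [-3.14012299e+00  1.32452896e-03  5.78876875e-01] 0.13633640482231707
{'vertical_fov': 65.70646984690485, 'cx': 248.88234760694797, 'cy': 194.66409054623637, 'R': array([[ 5.48357066e-01, -8.36244029e-01, -6.72308650e-04],
       [-8.13378748e-01, -5.33549803e-01,  2.31818074e-01],
       [-1.94215191e-01, -1.26572237e-01, -9.72758926e-01]]), 't': array([-82.41329841, 389.46443746, 646.21359736])}
```

View pics/w1b.png

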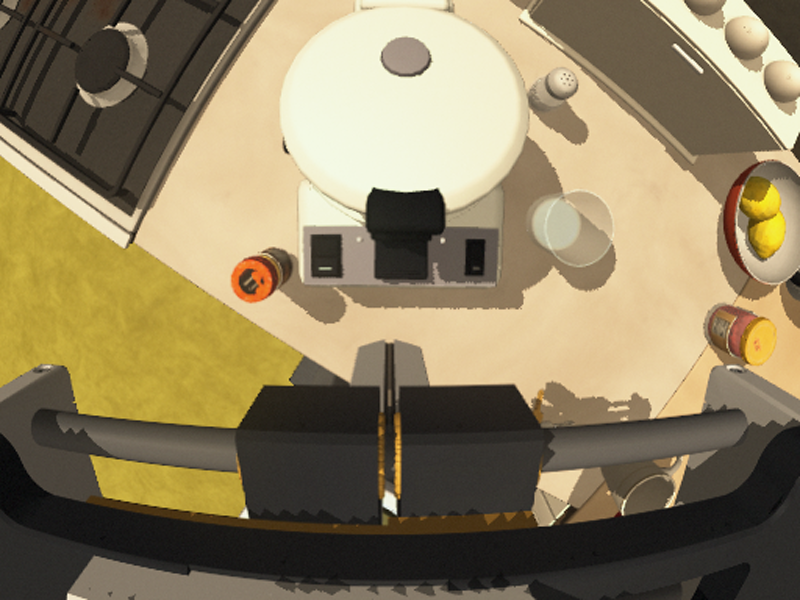

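The wrist view shows the mains rocker at (326,256), warm at (475,257), the front edge of the paddle at (401,278) and the tab's front edge at (405,236). I'll use it to refine the cooker pose.

```bash
python3 - <<'E'
from h import *;import pickle
c=pickle.load(open('w1.pkl','rb'))
def pl(p,z):
    o,d=ray('wrist',np.array(p)*.64-.2,c);return o+d*(z-o[2])/d[2]
m=pl((326,256),103);w=pl((475,257),103);k=pl((401,278),113)
v=m-w;yaw=np.arctan2(-v[0],v[1]);R=np.array([[np.cos(yaw),-np.sin(yaw)],[np.sin(yaw),np.cos(yaw)]])
o=(m+w)[:2]/2+R@[128,0];print(m,w,np.linalg.norm(v),yaw,o,"paddle front",R.T@(k[:2]-o))
s=read_state();y=s['eef_rot'][2];T=np.array([[np.cos(y),np.sin(y)],[np.sin(y),-np.cos(y)]])
print(s['eef_pos'],y)
for n,q in dict(tab=(-88,0),mains=(-141,72),cook=(-141,0)).items():
    x=o+R@q;print(n,x,"tool shift",T@(x-s['eef_pos'][:2]))
E
```

```text
[407.22993635 240.11283564 103.        ] [484.41472751 121.11799132 103.        ] 141.8353445383337 0.5754184172022356 [553.20981086 250.27120555] paddle front [-1.47241650e+02 -1.31612189e-01]
[430.15359651 183.90339335 330.0071551 ] 0.578069985530582
tab [479.3809191 202.3828485] tool shift [51.32613938 11.42133824]
mains [395.73440806 233.946454  ] tool shift [ -1.4827616  -60.71894161]
cook [434.9157911 173.5409971] tool shift [-1.6736743  11.28080528]
```

```bash
python3 -m handwheel '[[0.03,0.005,0.03,0],[0.05,0.008,0.07,0],[0.05,0.008,0.1,0]]'; python3 -m handwheel '[[0,0,0.01,0],[0,0,0.02,0],[0,0,0.03,0],[0,0,0.04,0],[0,0,0.05,0]]'
```

```text
clock: 2.4
eef_pos: [476.5, 203.3, 228.0]
eef_rot: [-3.14, 0.003, 0.577]
wrist_force: [0.6, 0.2, -0.2]
finger_gap: 0.3
clock: 3.02
eef_pos: [476.4, 203.3, 177.7]
eef_rot: [-3.14, 0.002, 0.577]
wrist_force: [-0.3, -0.6, 1.3]
finger_gap: 0.4
```

```bash
python3 -m handwheel '[[0,0,0.004,0],[0,0,0.008,0],[0,0,0.01,0]]';python3 -m handwheel '[[0,0,0.002,0],[0,0,0.004,0],[0,0,0.006,0],[0,0,0.006,0]]'; python3 -c "
from h import *;import cv2
cv2.imwrite('pics/s2.png',cv2.resize(np.hstack([cams.camera('scene')[180:280,145:245,::-1],cams.camera('side')[205:305,180:280,::-1]]),(800,400),interpolation=cv2.INTER_CUBIC))"
```

```text
clock: 3.4
eef_pos: [476.4, 203.4, 167.7]
eef_rot: [-3.14, 0.002, 0.577]
wrist_force: [-1.0, -0.4, 2.1]
finger_gap: 0.5
clock: 3.9
eef_pos: [476.3, 203.3, 161.5]
eef_rot: [-3.14, 0.003, 0.577]
wrist_force: [-0.3, -0.7, 0.3]
finger_gap: 0.7
```

View pics/s2.png

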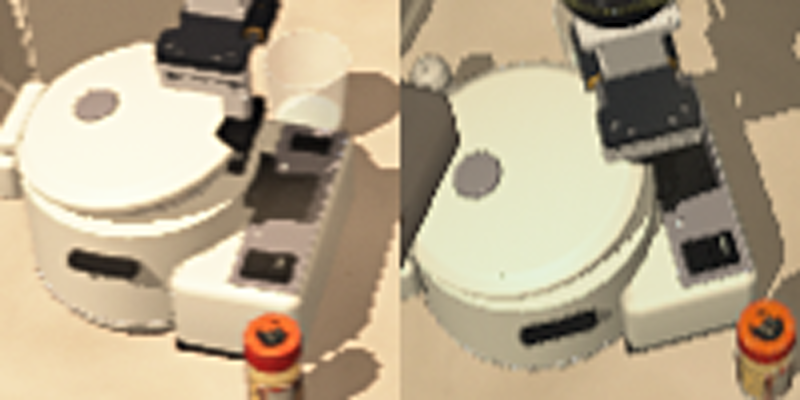

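The fingertip is on the tab at crop (240,105) and the lid is lower. A small gap may still be there, so I'll press on until the force rises.

```bash
python3 -m handwheel '[[0,0,0.002,0],[0,0,0.002,0]]';python3 -m handwheel '[[0,0,0.002,0],[0,0,0.002,0]]';python3 -m handwheel '[[0,0,0.002,0],[0,0,0.002,0]]'
```

```text
clock: 4.25
eef_pos: [476.4, 203.3, 159.5]
eef_rot: [-3.14, 0.003, 0.577]
wrist_force: [-1.1, -0.5, 0.1]
finger_gap: 0.7
clock: 4.5
eef_pos: [476.3, 203.3, 157.3]
eef_rot: [-3.14, 0.003, 0.577]
wrist_force: [0.6, 0.2, 1.1]
finger_gap: 0.4
clock: 4.75
eef_pos: [476.2, 203.3, 155.1]
eef_rot: [-3.14, 0.003, 0.577]
wrist_force: [-1.2, 0.4, -0.0]
finger_gap: 0.4
```

```bash
python3 -c "
from h import *;import cv2
a=cv2.resize(np.hstack([cams.camera('scene')[180:280,145:245,::-1],cams.camera('side')[205:305,180:280,::-1]]),(600,300),interpolation=cv2.INTER_CUBIC)
w=cv2.resize(cams.camera('wrist')[80:230,130:380,::-1],(600,300),interpolation=cv2.INTER_CUBIC)
cv2.imwrite('pics/s3.png',np.vstack([a,w]));s=read_state();print(s['wrist_force'],s['moment'])"
```

```text
[-0.55226648 -0.20924547  0.18763369] [-0.05095903 -0.00066612 -0.03591496]
```

View pics/s3.png

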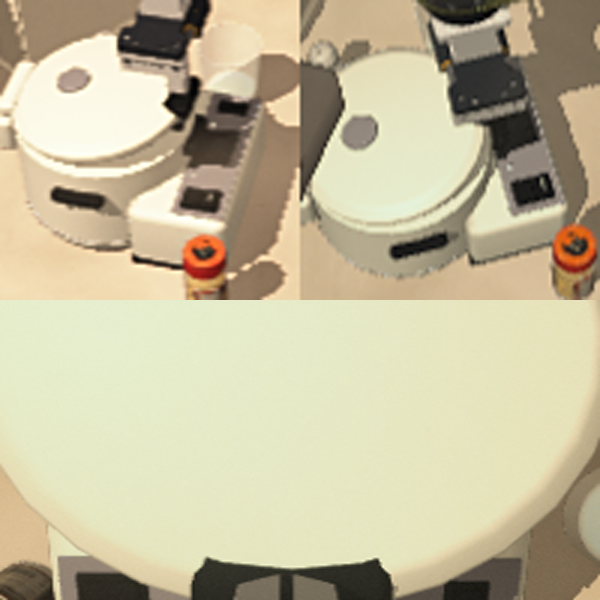

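The lid is nearly shut with the fingers on the tab, but the force is still small. I'll go on down gently.

```bash
for i in 1 2 3; do python3 -m handwheel '[[0,0,0.002,0],[0,0,0.002,0]]' | egrep 'pos|force';done
```

```text
eef_pos: [476.2, 203.3, 153.0]
wrist_force: [-0.3, -0.1, 1.2]
eef_pos: [476.2, 203.3, 150.9]
wrist_force: [-0.2, -0.8, 0.7]
eef_pos: [476.1, 203.3, 148.7]
wrist_force: [0.7, 0.4, 0.5]
```

```bash
python3 -c "
from h import *;import cv2
s=read_state();p=np.array(s['eef_pos']);o=[]
for n,(u,v) in dict(scene=(180,195),side=(210,200)).items():
    im=cams.camera(n)[:,:,::-1];c=cams.get_calibration(n);f=192/np.tan(np.radians(c['vertical_fov']/2))
    b=cv2.resize(im[v:v+60,u:u+50],(400,480),interpolation=cv2.INTER_CUBIC)
    X=np.array(c['R'])@(p-[0,0,8])+c['t'];q=(X[:2]/X[2]*f+[c['cx'],c['cy']]-[u,v]+.5)*8
    cv2.circle(b,tuple(int(t) for t in q),3,(0,0,255),1);o.append(b)
cv2.imwrite('pics/s4.png',np.hstack(o))"
```

```text
(no output)
```

View pics/s4.png

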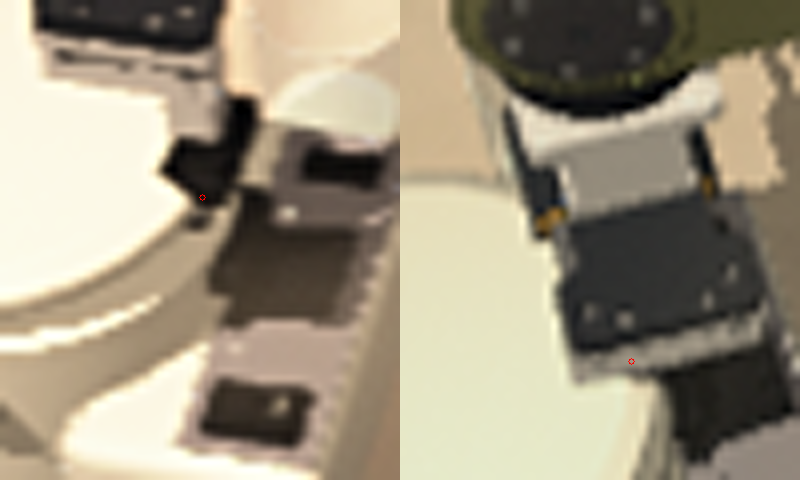

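```bash
python3 -c "
from h import *;import cv2
o=np.array([550.5,252.5]);y=.5754;R=np.array([[np.cos(y),-np.sin(y)],[np.sin(y),np.cos(y)]])
n='scene';u,v=180,195;c=cams.get_calibration(n);f=192/np.tan(np.radians(c['vertical_fov']/2))
def pj(P):
    W=np.r_[o+R@P[:2],P[2]];X=np.array(c['R'])@W+c['t'];return ((X[:2]/X[2]*f+[c['cx'],c['cy']]-[u,v]+.5)*8).round().astype(int)
for q in (0,.05,.1,.15,.28):
    r=[]
    for a,b in((-212,28),(-212,-28),(-172,-28),(-172,28)):
        for h in (21,): r.append(pj(np.array([100+a*np.cos(q)+h*np.sin(q),b,137-a*np.sin(q)+h*np.cos(q)])).tolist())
    print(q,r)
print('release',pj(np.array([-111,0,119.])),'paddle',pj(np.array([-109,25,100.])),pj(np.array([-109,-25,100.])),'mains',pj(np.array([-128,72,102.])))
p=read_state();d=p['eef_pos'][:2]-o;print(R.T@d,p['wrist_force'],p['effort'])
"
```

```text
0 [[236, 226], [271, 131], [177, 117], [140, 211]]
0.05 [[232, 207], [267, 112], [173, 101], [136, 196]]
0.1 [[226, 188], [262, 93], [168, 86], [131, 180]]
0.15 [[220, 169], [255, 74], [162, 70], [124, 164]]
0.28 [[196, 118], [233, 24], [142, 30], [103, 124]]
release [255 244] paddle [236 318] [267 233] mains [252 406]
[-89.09673657  -0.82148597] [ 0.2293463  -1.03706967  0.01741139] [ 1.94292603e-02 -4.94286954e+01 -3.42689466e+01  4.46294749e-02
 -8.46553082e-02  4.71615817e-05]
```

The prediction and the view of the tab disagree and there is no force, so I'll raise straight up for a clear look.

```bash
python3 -m handwheel '[[0,0,-0.015,0],[0,0,-0.06,0],[-0.03,0,-0.12,0],[-0.07,0,-0.18,0],[-0.07,0,-0.18,0]]'; python3 -c "
from h import *;import cv2,pickle
a=cv2.resize(np.hstack([cams.camera('scene')[180:280,145:245,::-1],cams.camera('side')[205:305,180:280,::-1]]),(600,300),interpolation=cv2.INTER_CUBIC)
c=cams.get_calibration('wrist');wi=cams.camera('wrist')[:,:,::-1];pickle.dump(c,open('w2.pkl','wb'));cv2.imwrite('pics/w2.png',wi)
cv2.imwrite('pics/scene5.png',cams.camera('scene')[:,:,::-1])
w=cv2.resize(wi[60:210,130:380],(600,300),interpolation=cv2.INTER_CUBIC)
cv2.imwrite('pics/s5.png',np.vstack([a,w]));s=read_state()
T=np.array(s['eef_pos'])-[0,0,8];X=np.array(c['R'])@T+c['t'];th=np.arctan2(np.hypot(*X[:2]),X[2]);f=192/np.tan(np.radians(c['vertical_fov']/2));print('tip px',X[:2]/np.hypot(*X[:2])*th*f+[c['cx'],c['cy']])"
```

```text
clock: 6.38
eef_pos: [417.8, 164.8, 333.5]
eef_rot: [3.141, -0.004, 0.577]
wrist_force: [0.2, -0.7, -0.7]
finger_gap: 0.2
tip px [247.25982313 214.15232209]
```

View pics/s5.png

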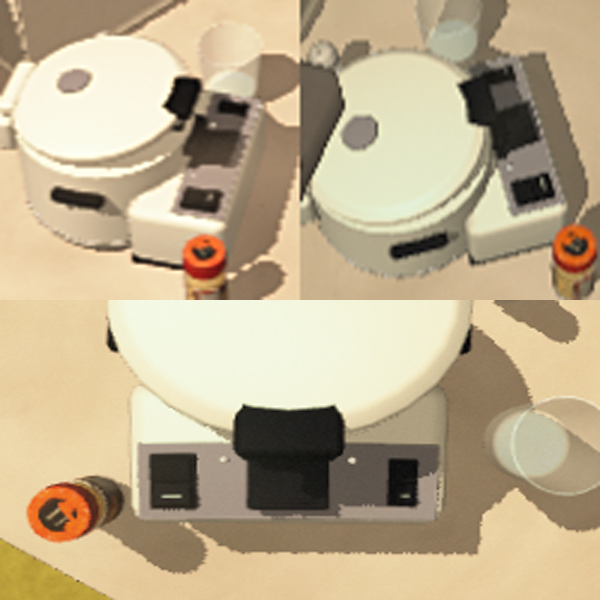

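The tab now reads as roughly q≈0.1, not latched. I need to see how the free finger looks against its projected tip.

```bash
python3 -c "
from h import *;import cv2
s=read_state();p=np.array(s['eef_pos']);n='scene'
im=cv2.imread('pics/scene5.png');c=cams.get_calibration(n);f=192/np.tan(np.radians(c['vertical_fov']/2))
def pj(P): X=np.array(c['R'])@P+c['t'];return X[:2]/X[2]*f+[c['cx'],c['cy']]
q=pj(p-[0,0,8]);print(q);u,v=int(q[0])-30,int(q[1])-35
b=cv2.resize(im[v:v+70,u:u+50],(400,560),interpolation=cv2.INTER_CUBIC)
for h in(8,-11,-89):
  t=(pj(p-[0,0,h])-[u,v]+.5)*8;cv2.circle(b,tuple(int(x) for x in t),3,(0,0,255),1)
w=cv2.imread('pics/w2.png')[180:320,200:300];w=cv2.resize(w,(400,560),interpolation=cv2.INTER_CUBIC)
cv2.imwrite('pics/s6.png',np.hstack([b,w]))"
```

```text
[224.33804836 180.94980167]
```

View pics/s6.png

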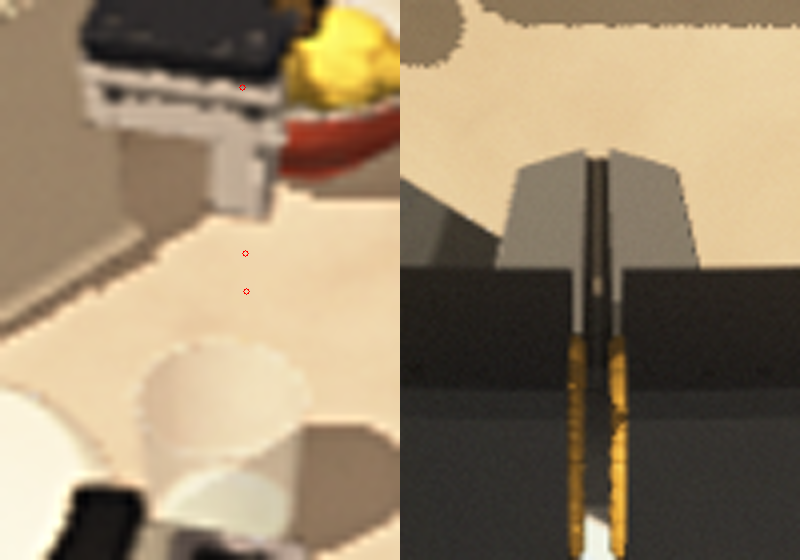

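```bash
python3 -c "
from h import *;import pickle,cv2
p=np.array(read_state()['eef_pos']);c=pickle.load(open('w2.pkl','rb'));R=np.array(c['R']);o=-R.T@c['t'];print('cam-eef',o-p,'axis',R[2])
y=.577;ex=np.array([np.cos(y),np.sin(y),0]);f=192/np.tan(np.radians(c['vertical_fov']/2))
for dx in(0,8):
 for h in(8,-10,-28,-48):
  X=R@(p-[0,0,h]+dx*ex)+c['t'];r=np.hypot(*X[:2]);print(dx,h,(X[:2]/r*np.arctan2(r,X[2])*f+[c['cx'],c['cy']]).round(1))
for n,a in(('scene',(245,212)),('side',None)):
  if a is not None:
    c=cams.get_calibration(n);print(ray(n,np.array([194.34//1+0,145])+np.array(a)/8-.5))
im=cams.camera('side')[:,:,::-1];cv2.imwrite('pics/side6.png',im)
c=cams.get_calibration('side');X=np.array(c['R'])@(p-[0,0,8])+c['t'];f=192/np.tan(np.radians(c['vertical_fov']/2));print('side tip',X[:2]/X[2]*f+[c['cx'],c['cy']])
o,d=ray('scene',np.array([194,145])+np.array([245,212])/8-.5)
w=p-o;print('scene ray nearest eef', o+d*(w@d)-p)
"
```

```text
cam-eef [ 57.12338807  35.76613435 211.24513324] axis [-0.19310824 -0.12593664 -0.97306175]
0 8 [247.3 214.2]
0 -10 [247.1 221.6]
0 -28 [247.  230.3]
0 -48 [246.8 241.9]
8 8 [247.3 204.1]
8 -10 [247.1 210.8]
8 -28 [247.  218.7]
8 -48 [246.7 229.2]
(array([-366.99791898,  891.19745159, 1239.64626706]), array([ 0.56676003, -0.52393017, -0.63583037]))
side tip [259.06951909 207.05152593]
scene ray nearest eef [ 11.1314601  -10.29105541  18.4021739 ]
```

The wrist view also fits a tip about 28 mm behind the TCP. The fingers seem to retract when shut, which leaves little clearance under the body. I'll check how the tip stands at a partial opening of about 20 mm.

```bash
python3 -m handwheel '[[0,0,0,0],[0,0,0,0],[0,0,0,0]]' 0.78; python3 -c "
from h import *;import cv2
s=read_state();p=np.array(s['eef_pos']);n='scene'
im=cams.camera(n)[:,:,::-1].copy();c=cams.get_calibration(n);f=192/np.tan(np.radians(c['vertical_fov']/2))
def pj(P): X=np.array(c['R'])@P+c['t'];return X[:2]/X[2]*f+[c['cx'],c['cy']]
q=pj(p-[0,0,8]);u,v=int(q[0])-30,int(q[1])-50
b=cv2.resize(im[v:v+70,u:u+50],(400,560),interpolation=cv2.INTER_CUBIC)
for h in(8,-28,-89):
  t=(pj(p-[0,0,h])-[u,v]+.5)*8;cv2.circle(b,tuple(int(x) for x in t),3,(0,0,255),1)
w=cams.camera('wrist')[180:320,200:300,::-1];w=cv2.resize(w,(400,560),interpolation=cv2.INTER_CUBIC)
cv2.imwrite('pics/s7.png',np.hstack([b,w]))"
```

```text
clock: 7.0
eef_pos: [418.3, 165.4, 327.1]
eef_rot: [-3.139, 0.006, 0.577]
wrist_force: [0.2, -0.1, 0.5]
finger_gap: 20.1
```

View pics/s7.png

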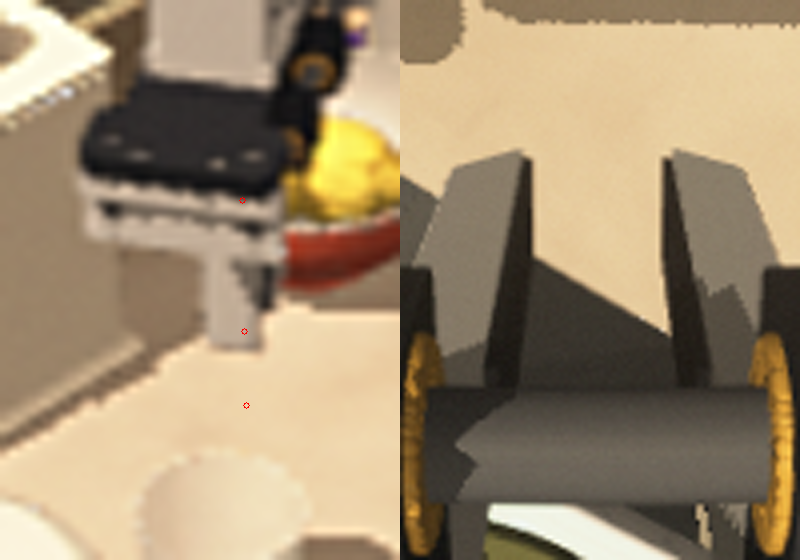

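The tip does not retract with closure; it simply sits about 28 mm behind the reported TCP. The tip touches at TCP z = surface − 28, so the shut stop should come at about TCP z 126. I'll press again with the jaws closed, watching the force.

```bash
python3 -m handwheel '[[0.035,0,0,0],[0.07,0,0.05,0],[0.07,0,0.1,0],[0.07,0,0.14,0],[0.07,0,0.167,0]]' 1; python3 -m handwheel '[[0,0,0.005,0],[0,0,0.01,0],[0,0,0.015,0],[0,0,0.02,0]]';python3 -m handwheel '[[0,0,0.003,0],[0,0,0.005,0]]'
```

```text
clock: 7.72
eef_pos: [475.3, 203.2, 158.0]
eef_rot: [-3.139, 0.008, 0.577]
wrist_force: [0.1, 0.4, 0.3]
finger_gap: 0.5
clock: 8.22
eef_pos: [475.5, 203.2, 138.6]
eef_rot: [-3.139, 0.006, 0.577]
wrist_force: [-1.4, -1.1, 3.6]
finger_gap: 0.5
clock: 8.48
eef_pos: [475.5, 203.2, 133.7]
eef_rot: [-3.139, 0.006, 0.577]
wrist_force: [-1.8, -2.8, 3.0]
finger_gap: -0.1
```

```bash
for i in 1 2; do python3 -m handwheel '[[0,0,0.002,0],[0,0,0.003,0]]'|egrep 'pos|force'; done
```

```text
eef_pos: [475.5, 203.2, 130.6]
wrist_force: [-0.7, -1.1, 1.3]
eef_pos: [475.5, 203.2, 127.5]
wrist_force: [-3.0, -1.9, 2.9]
```

```bash
for i in 1 2 3; do python3 -m handwheel '[[0,0,0.002,0],[0,0,0.002,0]]'|egrep 'pos|force'; done
```

```text
eef_pos: [475.4, 203.2, 125.3]
wrist_force: [0.2, -0.8, 0.2]
eef_pos: [475.5, 203.2, 123.9]
wrist_force: [-5.1, -3.1, 9.3]
eef_pos: [475.6, 203.3, 123.7]
wrist_force: [-10.6, -4.8, 21.7]
```

The force dipped and then rose sharply at TCP z 123.7, so the lid went past the catch to its stop, and the true tip is about 30 mm behind the TCP. I'll lift off, move over the mains rocker and take a closer look.

```bash
python3 -m handwheel '[[0,0,-0.005,0],[0,0,-0.03,0],[-0.02,-0.02,-0.07,0],[-0.05,-0.06,-0.07,0],[-0.051,-0.072,-0.07,0]]'; python3 -m handwheel '[[0,0,0,0],[0,0,0,0]]';python3 - <<'E'
from h import *;import cv2,pickle
s=read_state();print(s['eef_pos'])
c=cams.get_calibration('wrist');im=cams.camera('wrist')[:,:,::-1];pickle.dump(c,open('w3.pkl','wb'))
cv2.imwrite('pics/w3.png',im)
sc=cams.camera('scene')[180:280,145:245,::-1]
a=cv2.resize(im[110:260,150:450],(800,400),interpolation=cv2.INTER_CUBIC)
b=np.hstack([cv2.resize(sc,(200,200),interpolation=cv2.INTER_CUBIC),np.zeros((200,600,3),np.uint8)])
b[:,200:400]=cv2.resize(cams.camera('side')[205:305,180:280,::-1],(200,200));cv2.imwrite('pics/s8.png',np.vstack([a,b]))
E
```

```text
clock: 10.35
eef_pos: [392.6, 236.6, 194.5]
eef_rot: [-3.14, 0.003, 0.578]
wrist_force: [0.8, -1.1, -0.1]
finger_gap: 0.3
clock: 10.6
eef_pos: [393.2, 236.4, 194.2]
eef_rot: [-3.14, 0.004, 0.578]
wrist_force: [-0.4, -0.5, -0.4]
finger_gap: 0.6
[393.18845859 236.35029117 194.24805733]
```

View pics/s8.png

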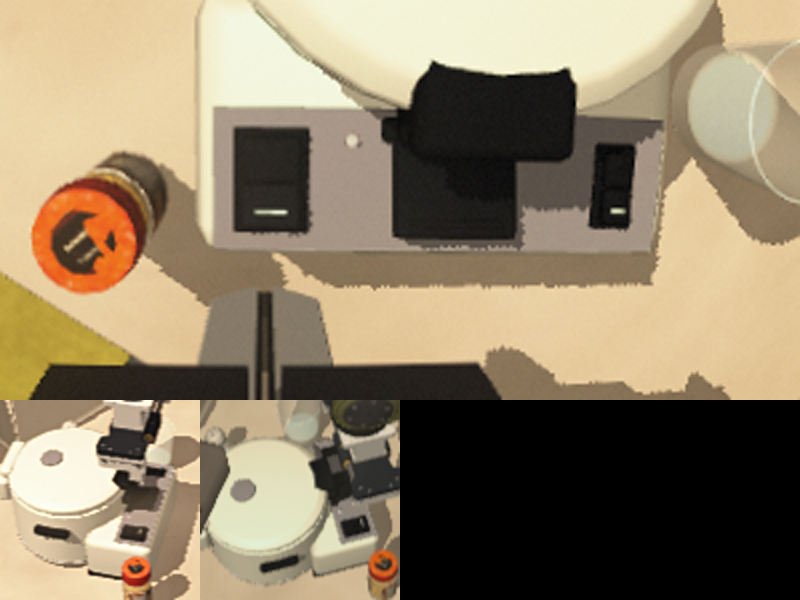

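The lid now sits shut after the finger left it. The mains centre is at (271,180) and warm at (612,186), with the tab's front edge at (412..575,160). I'll compute the pose and check the lid angle.

```bash
python3 - <<'E'
from h import *;import pickle
c=pickle.load(open('w3.pkl','rb'));s=2.6667;f=192/np.tan(np.radians(c['vertical_fov']/2))
def pl(p,z):
    o,d=ray('wrist',np.array(p)/s-.3+[150,110],c);return o+d*(z-o[2])/d[2]
m=pl((271,180),103);w=pl((612,186),103)
v=m-w;yaw=np.arctan2(-v[0],v[1]);R=np.array([[np.cos(yaw),-np.sin(yaw)],[np.sin(yaw),np.cos(yaw)]])
o=(m+w)[:2]/2+R@[128,0];print(np.linalg.norm(v),yaw,o)
def pj(P):
    X=np.array(c['R'])@np.r_[o+R@P[:2],P[2]]+c['t'];r=np.hypot(*X[:2]);return (X[:2]/r*np.arctan2(r,X[2])*f+[c['cx'],c['cy']]-[150,110]+.3)*s
for q in(0,.05,.1):
    print(q,[pj(np.array([100+a*np.cos(q)+21*np.sin(q),b,137-a*np.sin(q)+21*np.cos(q)])).round().tolist() for a,b in((-212,28),(-212,-28),(-172,28))])
e=read_state();y=e['eef_rot'][2];T=np.array([[np.cos(y),np.sin(y)],[np.sin(y),-np.cos(y)]])
for n,q in dict(mains=(-142,72),cook=(-142,0)).items():
    x=o+R@q;print(n,x,"tool shift",T@(x-e['eef_pos'][:2]))
E
```

```text
140.09091320113868 0.5710081962135287 [552.84364346 251.64142622]
0 [[406.0, 163.0], [571.0, 167.0], [410.0, 35.0]]
0.05 [[412.0, 164.0], [583.0, 168.0], [415.0, 31.0]]
0.1 [[419.0, 163.0], [597.0, 168.0], [421.0, 25.0]]
mains [394.45642009 235.47085192] tool shift [0.77796198 1.36301196]
cook [433.37102154 174.89318447] tool shift [ 0.30725269 73.36147329]
```

The tab's width in the picture (163 px) fits q≈0, so the lid is latched. The tool is already over the mains near half, so I'll press it.

```bash
python3 -m handwheel '[[0,0,0.04,0],[0,0.001,0.08,0],[0,0.001,0.105,0],[0,0.001,0.11,0]]'|egrep 'pos|force'; for i in 1 2 3; do python3 -m handwheel '[[0,0,0.002,0],[0,0,0.003,0]]'|egrep 'pos|force'; done
```

```text
eef_pos: [392.8, 234.7, 82.9]
wrist_force: [0.2, 0.3, 0.1]
eef_pos: [393.3, 234.9, 80.6]
wrist_force: [-0.3, -0.0, -0.6]
eef_pos: [393.4, 235.0, 77.9]
wrist_force: [0.4, 0.3, 0.5]
eef_pos: [393.5, 235.0, 75.1]
wrist_force: [-1.9, -0.1, 5.7]
```

```bash
for i in 1 2 3; do python3 -m handwheel '[[0,0,0.001,0],[0,0,0.002,0]]'|egrep 'pos|force'; done
```

```text
eef_pos: [393.5, 235.0, 73.1]
wrist_force: [-0.2, -0.1, 0.1]
eef_pos: [393.6, 235.1, 71.5]
wrist_force: [-5.2, -2.4, 15.2]
eef_pos: [393.8, 235.2, 71.1]
wrist_force: [-13.6, -7.4, 34.6]
```

The mains snapped over: 5.7 N, then 0, then the stop at 34 N. Next is the cook paddle.

```bash
python3 -m handwheel '[[0,0,-0.005,0],[0,0,-0.06,0],[0,0.04,-0.06,0],[0,0.073,-0.06,0],[0,0.073,-0.06,0]]'|egrep 'pos|force'; python3 -m handwheel '[[0,0,0.02,0],[0,0,0.035,0],[0,0,0.042,0]]'|egrep 'pos|force'; for i in 1 2 ; do python3 -m handwheel '[[0,0,0.002,0],[0,0,0.003,0]]'|egrep 'pos|force'; done
```

```text
eef_pos: [434.5, 172.8, 130.9]
wrist_force: [-0.5, 0.8, -0.3]
eef_pos: [433.8, 173.2, 88.0]
wrist_force: [-1.0, 0.2, 0.5]
eef_pos: [433.8, 173.4, 85.1]
wrist_force: [0.1, 0.1, -0.1]
eef_pos: [433.9, 173.5, 82.3]
wrist_force: [-0.5, -0.4, 1.6]
```

```bash
for i in 1 2 3 4 5; do python3 -m handwheel '[[0,0,0.001,0],[0,0,0.002,0]]'|egrep 'pos|force'; done
```

```text
eef_pos: [433.8, 173.3, 80.5]
wrist_force: [-2.8, -1.0, 4.3]
eef_pos: [433.8, 173.3, 78.5]
wrist_force: [-0.4, -0.9, 1.4]
eef_pos: [433.9, 173.3, 76.3]
wrist_force: [-0.1, 0.1, 0.0]
eef_pos: [433.8, 173.4, 74.1]
wrist_force: [-0.7, 0.7, 0.3]
eef_pos: [434.0, 173.4, 72.8]
wrist_force: [-6.9, -2.5, 16.5]
```

The paddle snapped and reached its stop at the expected height. I'll lift away and check.

```bash
python3 -m handwheel '[[0,0,-0.005,0],[0,0,-0.05,0],[0,0,-0.1,0],[-0.03,0,-0.13,0],[-0.03,0,-0.13,0]]'|egrep 'clock|pos|force'; python3 -m handwheel '[[0,0,0,0],[0,0,0,0]]'|egrep 'clock|pos'; python3 - <<'E'
from h import *;import cv2
im=cams.camera('wrist')[:,:,::-1];cv2.imwrite('pics/w4.png',im)
a=cv2.resize(im[90:240,110:410],(800,400),interpolation=cv2.INTER_CUBIC)
b=np.zeros((200,800,3),np.uint8)
b[:,:200]=cv2.resize(cams.camera('scene')[180:280,145:245,::-1],(200,200),interpolation=cv2.INTER_CUBIC)
b[:,200:400]=cv2.resize(cams.camera('side')[205:305,180:280,::-1],(200,200));
b[:,400:]=cv2.resize(cv2.imread('pics/w3.png')[110:260,150:450],(400,200));cv2.imwrite('pics/s9.png',np.vstack([a,b]))
E
```

```text
clock: 16.12
eef_pos: [409.5, 157.0, 205.1]
wrist_force: [0.3, 0.5, -0.4]
clock: 16.38
eef_pos: [409.5, 157.1, 204.3]
```

View pics/s9.png

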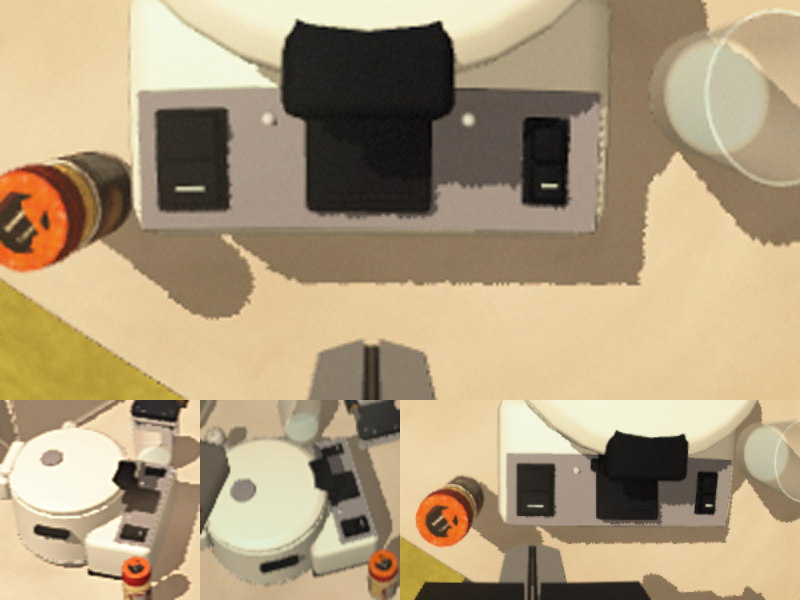

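The lid is still shut, the paddle and mains sit level, the keep-warm rocker is untouched, and the spice jar and glass stand where they were. I'm handing in.

```bash
python3 -c "
from cell import manip,read_state
print(read_state()['wrist_force']);print(manip.sign_off())"
```

```text
[-0.44116974  0.35374758 -0.38694821]
the job is handed in; nothing more can be done
None
```

The job is done in the order asked and handed in at about 16.6 s of the 48 s allowed. I pressed the lid tab shut, then the near half of the mains rocker, then the cook paddle.

- **Force checks:** each press gave a force peak, a drop as it snapped over, then a hard stop at the expected height. The stops read about 22 N at the lid, 35 N at the mains and 17 N at the paddle.
- **Final pictures:** the lid stays shut, and its tab width (measured after the lid press) fits an angle near 0. The mains and paddle look level, but I could not measure their angles from the images. The keep-warm rocker was never touched, and the spice jar and glass have not moved. The things further right were not in the final close-ups. The robot ended clear of everything, with a wrist force of about 0.

**What disagreed:**
- **Fingertips:** they sit about 30 mm behind the reported TCP, not 8 mm ahead as stated. My first lid press therefore stopped short with the lid still ajar. I used contact forces to correct the depth and pressed again.
- **Rocker spacing:** the wrist camera put the mains and keep-warm rockers 140 to 142 mm apart instead of 144 mm, which was good enough for these presses.

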